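# Show where the stray tee fitting belongs

## Robot

A 6-joint arm with a two-finger parallel gripper is mounted at the origin on the work surface. World frame = base frame: x ahead of the robot, y to its left, z up, the work surface at z = 0. Lengths are in m, angles in degrees, forces in N, time in s.
With the tool pointing down it reaches from about 0.4 to 0.825 m from the base axis. Payload 7 kg.
Tool frame: the origin (TCP) lies midway between the tips of the shut fingers; the grasp point (between the pads) lies 19 mm behind it; z points along the fingers, y is the direction in which the jaws open and shut (so a half turn about z gives the same grasp; the last joint's range is limited). The gripper opens to 88 mm and grips with 3 to 60 N. Pads are 19 mm wide; open, the fingers measure 130 mm over their backs; the gripper's body (78 mm by 193 mm) begins 47 mm behind the grasp point.
Start: joints at [91.163, 20.546, 0.682, 0, -70.136, -16.507], TCP at [0.179, 0.651, 0.227] pointing down, gripper open.
Joint ranges: [-176.03, 176.03], [-82.01, 121.73], [-58.28, 71.71], [-173.87, 95.51], [-174.79, -0.11], [-173.66, 173.66]. Speed limits (degrees/s): [136.94, 136.94, 172.46, 180, 180, 180].

## Interface

Orientations are given as [roll, pitch, yaw] about the fixed x, y, z axes, in that order (R = Rz(yaw) Ry(pitch) Rx(roll)).
In Python, from plant import r gives the robot as it stands. The module is installed in compiled form; this text tells all that it offers.
- The arm moves only by the tool send_rows, never from a script. Its argument "motion" is a list of rows, each an object with "travel": the shift along the tool's x, y, z in m, a list of three; "spin": the turn about the tool's z in degrees. In form: [{"travel": [tx, ty, tz], "spin": spin}, ...]. A call has 1 to 5 rows; each row shifts and turns the pose as measured when the row begins, along the tool's axes as they then stand; what a row does not reach is not made up. A row lasts 1/12 s, in which the tool goes at most 41.7 mm and 7.16 degrees, less where a joint would pass 70% of its speed; a pose out of reach is approached as far as the arm can. A call is refused whole if a number of a shift passes 0.0417 or a number of a turn 7.16, either way. A call with a gripper value outside its range is refused whole. "gripper" is the gripper command: -1 is shut, 1 is fully open, values between are in proportion, set as the call begins (left out, the last holds). The fingers move at their own pace and stop on an object; "squeeze" is the grip in N (left out, the last holds). Time passes only in rows, so rows that do not move let the fingers close. It gives the time, the measured TCP pose, the force and the opening at its end, in the units of the state.
- r.get_state(): the state, without advancing time (a new reading comes with each control period).
- r.capture(name): name is "scene" or "top" or "wrist"; returns (picture, depth): 480x640x3 uint8, blue, green, red; 480x640 float32, m along the optical axis (not along the pixel's ray), 0 where there is no reading.
- r.get_calibration(name): a dict with "fov_y" (degrees; the focal length in pixels is half the picture's height over the tangent of half this angle, whatever the lens; pixels are square), "cx", "cy" (the principal point, pixels), "origin" and "orientation" of the camera in the world. Camera axes: x right, y down, z forward; pixel columns grow to the right and rows downward; lengths in m; the calibration is good to about 2 mm. A picture is of the moment at which its call begins: read the wrist's pose just before it. get_calibration takes no time and is no camera call; for the wrist camera it gives the pose at the moment of the call.
- r.close_job(): hands the job in, once; it reports no verdict.
Trained networks look in the newest picture that a camera, given by its name, has taken for a name from the list of things; names that differ only in an ending like _2 or _b are one class to them, and where a whole thing is asked for, a point or a joint stands for the part that bears it (a point fixed in the world has none). Each returns a list of dicts, best first, with "conf" (0 to 1); they miss things now and then, are a little off and sometimes report something else, mostly with a low value. They report only what shows in the picture. A call takes as long as a camera call. They do not tell look-alikes from the thing itself.
- r.boxes_of(camera, target): "at" ([x, y, z] in m, in the coordinates of the camera as it stood for that picture, good to about 4 mm: the middle of the surface that is visible of it).
- r.pinpoint(camera, target): "at" ([x, y, z] in m, in the coordinates of the camera as it stood for that picture, good to about 4 mm: a listed point, or the origin of a listed thing).
The state is a dict: "time_s": time; "joints": joint angles; "qd": joint speeds; "joint_torque": joint torques, N m; "tcp_pos": TCP position; "eef_rot": TCP orientation; "contact_force": force on the tool from outside, world axes, zero at the start; "moment": the same for the moment, N m; "gripper_width": finger opening in m.
Only numpy, scipy, OpenCV 4.12 (cv2) and the standard library are available. Lean on these libraries where they do the work, as an engineer would, in place of code of your own. Each camera call takes 0.05 s, during which the arm holds its last target. There are 200 camera calls.

## Task

Show the stock helper what to put away and where: with the fingertips, point down at the middle of the tee fitting (where its branches meet), just above it (2 cm or so), and stay there for about two seconds; then point in the same way just above the middle of the open mouth of the empty bin, again for about two seconds. Touch and move nothing, and do not bring the fingertips down low over any other fitting or bin on the way. Finish with the hand raised, the fingertips at least 20 cm above the bench.

Things in the scene. Friction and masses are not known exactly. Their poses are not given: they have to be found in the camera images.
- tee: The tee: grey plastic T-shaped pipe fitting with three sockets, lying flat. Straight run 100 mm long along its x axis (50 mm either way), one branch reaching 50 mm along +y; barrels 42 mm, socket collars 50 mm in diameter, so 50 mm high at the collars and 46 mm at the junction. Origin: on the bench right below the junction, its middle; z up. Lies in the row of four loose fittings nearest the robot; which place in the row is which changes, and its yaw is arbitrary. Loose.
- elbow: The elbow: grey plastic 90-degree pipe fitting with two sockets, lying flat, about 85 x 85 mm, 50 mm high. Origin: on the bench, about below the inner side of the bend (the corner of the two axes is at x = y = -18 mm; legs run 58 mm from there along +x and +y); z up. Lies in the row of four loose fittings nearest the robot; which place in the row is which changes, and its yaw is arbitrary. Loose.
- coupling: The straight coupling: grey plastic tube standing on end, 50 mm diameter, 55 mm high, open on top. Origin: centre of its underside; z up. Lies in the row of four loose fittings nearest the robot; which place in the row is which changes, and its yaw is arbitrary. Loose.
- cap: The end cap: grey plastic round cap standing with its domed end up, 52 mm diameter, 40 mm high. Origin: centre of its underside; z up. Lies in the row of four loose fittings nearest the robot; which place in the row is which changes, and its yaw is arbitrary. Loose.
- bin_empty: The empty bin. Open-topped square cardboard parts bin, 130 x 130 mm and 70 mm high, walls 5 mm, fixed to the bench; one of three equal bins in a row beyond the loose fittings, in changing order and turned a little. Origin: centre of its underside, on the bench; the middle of its open mouth is 70 mm above. x and y run along its sides, z up. Nothing is in it: this is where tees belong.
- bin_elbows: The bin that holds two elbows, all below its rim. Open-topped square cardboard parts bin, 130 x 130 mm and 70 mm high, walls 5 mm, fixed to the bench; one of three equal bins in a row beyond the loose fittings, in changing order and turned a little. Origin: centre of its underside, on the bench; the middle of its open mouth is 70 mm above. x and y run along its sides, z up. 
- bin_caps: The bin that holds four end caps, all below its rim. Open-topped square cardboard parts bin, 130 x 130 mm and 70 mm high, walls 5 mm, fixed to the bench; one of three equal bins in a row beyond the loose fittings, in changing order and turned a little. Origin: centre of its underside, on the bench; the middle of its open mouth is 70 mm above. x and y run along its sides, z up. 
Mind the look-alikes: they are no part of the job. What is shaped like the bin_empty but red or yellow is not meant. What is shaped like the elbow but pink is not meant.

How it is judged:
By the outcome, as a careful person would: the job done as asked, in the order asked, and still so for the second after the job is handed in, with the robot touching nothing.
It also fails if it takes over 48 s, if anything falls off the work surface, if the arm or the gripper's body presses on something with over 40 N, if the wrist force passes 120 N, or if a joint passes its speed limit or range.

## Working session

There is one attempt and no reset: what is moved stays moved. The work goes in short steps, Python scripts to look and compute and a tool call to move; the robot and the scene stay as the last step left them, time stands still between calls to the robot, and variables do not carry over. Pictures are saved under pics/ and viewed, about 8 in all and at most 12, crops included, and the job is handed in when it is done.

Besides the shell and the picture viewer there is one more tool, called after "Emit:" as name(argument=value, ...), one argument or row to a line, values as JSON. send_rows: Moves the arm, as the interface text tells. Its arguments: {"type":"object","properties":{"motion":{"type":"array"},"gripper":{"type":"number"},"squeeze":{"type":"number"}},"required":["motion"]}

```bash
mkdir -p pics
cat > h.py <<'E'
from plant import r
import numpy as np, cv2
from scipy.spatial.transform import Rotation as R
def cam(n):
    c=r.get_calibration(n); f=240/np.tan(np.radians(c['fov_y']/2))
    o=c['orientation']; M=np.array(o,float)
    M=M if M.shape==(3,3) else R.from_euler('xyz',M,degrees=True).as_matrix()
    return c,f,M,np.array(c['origin'])
def w(n,p):
    c,f,M,t=cam(n); return M@np.array(p)+t
def px(n,P):
    c,f,M,t=cam(n); q=M.T@(np.array(P)-t); return (f*q[0]/q[2]+c['cx'],f*q[1]/q[2]+c['cy'])
def cloud(n,d):
    c,f,M,t=cam(n); v,u=np.mgrid[:480,:640]
    return np.stack([(u-c['cx'])/f*d,(v-c['cy'])/f*d,d],-1)@M.T+t
E
python3 - <<'E'
from h import *
print(r.get_state()); print(r.get_calibration('top')); print(r.get_calibration('scene'))
for n in ['top','scene']:
    im,d=r.capture(n); cv2.imwrite(f'pics/{n}0.png',im); np.save(f'{n}0.npy',d)
    for t in ['tee','elbow','coupling','cap','bin_empty','bin_elbows','bin_caps']:
        for k in r.pinpoint(n,t): print(n,t,round(k['conf'],2),w(n,k['at']).round(3),np.round(px(n,w(n,k['at']))))
E
```

```text
{'time_s': 0.0, 'joints': array([ 9.11612908e+01,  2.05921918e+01,  6.33033920e-01, -1.98322242e-02,
       -7.01355660e+01, -1.65064903e+01]), 'qd': array([-0.18346607, -0.00646757, -0.01928703, -0.0249717 , -0.1693711 ,
       -0.01866548]), 'joint_torque': array([ 1.12222126e-03, -5.82722318e+01,  2.93054867e+01,  6.99725077e+00,
        6.98208998e-03, -1.50906371e-04]), 'tcp_pos': array([0.17853095, 0.65044984, 0.22560943]), 'eef_rot': array([ 1.79903882e+02, -9.04085013e-03, -1.53519463e+01]), 'contact_force': array([ 0.11229498, -0.02088219, -0.20059289]), 'moment': array([ 0.00453374, -0.02261408,  0.02950012]), 'gripper_width': 0.087696633631953}
{'fov_y': 50.5770313822909, 'cx': 320.94909691653265, 'cy': 238.86678362350662, 'origin': array([0.38371837, 0.06596057, 0.98470796]), 'orientation': array([-175.46662512,   -1.06260765,  -90.85885011])}
{'fov_y': 45.142430588296214, 'cx': 321.33810424668667, 'cy': 233.31007436740126, 'origin': array([1.0573237 , 0.29235601, 0.86916007]), 'orientation': array([-141.71468761,    0.32103646,  110.5326334 ])}
top tee 0.68 [ 0.48  -0.07
[... 465 characters left out ...]
1] [473. 347.]
top bin_elbows 0.7 [0.499 0.256 0.002] [213. 221.]
top bin_elbows 0.61 [ 0.648 -0.222 -0.   ] [455. 144.]
top bin_caps 0.78 [ 0.665  0.202 -0.   ] [241. 137.]
scene tee 0.77 [ 0.482 -0.081 -0.001] [246. 241.]
scene elbow 0.83 [ 0.502  0.252 -0.005] [414. 303.]
scene elbow 0.62 [0.602 0.374 0.007] [472. 372.]
scene coupling 0.82 [0.452 0.063 0.003] [323. 249.]
scene cap 0.91 [ 0.436 -0.243  0.003] [182. 200.]
scene bin_empty 0.98 [0.658 0.014 0.004] [253. 332.]
scene bin_empty 0.73 [0.293 0.242 0.001] [436. 214.]
scene bin_empty 0.55 [ 0.254 -0.245 -0.   ] [223. 143.]
scene bin_elbows 0.79 [ 0.644 -0.223  0.002] [136. 285.]
scene bin_caps 0.62 [ 0.663  0.202 -0.002] [357. 373.]
```

View pics/top0.png

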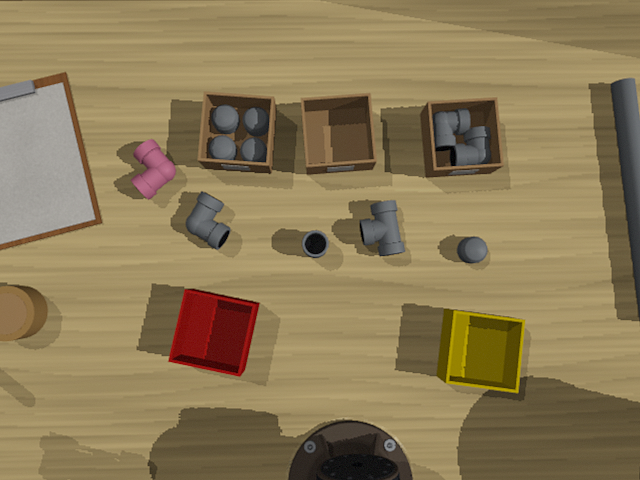

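View pics/scene0.png

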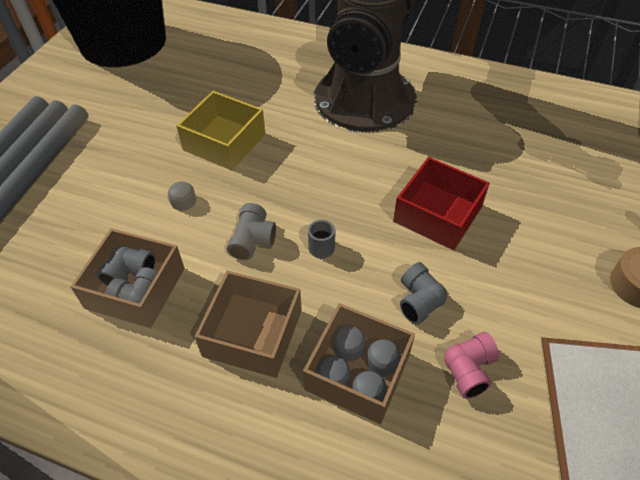

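The views agree. The tee (not the pink or plain elbows) is third from the left in the top view at about (385,229). The empty cardboard bin is the middle one, at about (338,135), and the red and yellow bins are decoys. I'll check both against the depth, then start moving.

Run:
```python
from h import *
for n in ['top','scene']:
    C=cloud(n,np.load(n+'0.npy')); z=C[...,2]
    m=(np.hypot(C[...,0]-.481,C[...,1]+.08)<.085)&(z>.02)&(z<.06)
    print(n,'tee',m.sum(),cv2.minAreaRect(C[m][:,:2].astype(np.float32)),C[m].max(0))
    m=(np.abs(C[...,0]-.659)<.085)&(np.abs(C[...,1]-.012)<.085)&(z>.06)&(z<.08)
    print(n,'rim',m.sum(),cv2.minAreaRect(C[m][:,:2].astype(np.float32)),np.median(C[m],0))
```

```text
top tee 1676 ((0.47677674889564514, -0.06536636501550674), (0.10059396177530289, 0.07540363073348999), 9.16311264038086) [ 0.53074996 -0.02554501  0.05336539]
top rim 958 ((0.6584510207176208, 0.013682745397090912), (0.13161183893680573, 0.13047939538955688), 3.794569253921509) [0.66366828 0.00880996 0.06903665]
scene tee 1648 ((0.4776027202606201, -0.06456510722637177), (0.10391955077648163, 0.07566285133361816), 9.593255996704102) [ 0.53361273 -0.02500776  0.05444982]
scene rim 1560 ((0.6580468416213989, 0.013927791267633438), (0.1330307275056839, 0.13146299123764038), 3.891355276107788) [0.66442277 0.0130303  0.06908441]
```

Emit:
send_rows(
  motion=[
    {"travel": [0.0263,0.0204,0],"spin": 0},
    {"travel": [0.0263,0.0204,0],"spin": 0},
    {"travel": [0.0263,0.0204,0],"spin": 0},
    {"travel": [0.0263,0.0204,0],"spin": 0},
    {"travel": [0.0263,0.0204,0],"spin": 0},
  ],
  gripper=-1,
)

```text
time_s: 1.22
tcp_pos: [0.2779, 0.5179, 0.2244]
eef_rot: [180.0, -0.0, -14.9]
contact_force: [1.3, -0.6, 0.6]
gripper_width: 0.0598
```

Emit:
send_rows(
  motion=[
    {"travel": [0.0263,0.0204,0],"spin": 0},
    {"travel": [0.0263,0.0204,0],"spin": 0},
    {"travel": [0.0263,0.0204,0],"spin": 0},
    {"travel": [0.0263,0.0204,0],"spin": 0},
    {"travel": [0.0263,0.0204,0],"spin": 0},
  ],
)

```text
time_s: 1.63
tcp_pos: [0.3823, 0.3785, 0.2256]
eef_rot: [-179.9, -0.0, -14.8]
contact_force: [0.8, 1.2, -0.6]
gripper_width: 0.0267
```

Emit:
send_rows(
  motion=[
    {"travel": [0.0263,0.0204,0],"spin": 0},
    {"travel": [0.0263,0.0204,0],"spin": 0},
    {"travel": [0.0263,0.0204,0],"spin": 0},
    {"travel": [0.0263,0.0204,0],"spin": 0},
    {"travel": [0.0263,0.0204,0],"spin": 0},
  ],
)

```text
time_s: 2.05
tcp_pos: [0.4872, 0.2391, 0.2275]
eef_rot: [-179.7, -0.1, -14.7]
contact_force: [-0.1, 0.7, 0.1]
gripper_width: 0.0007
```

The depth gives the tee junction at about (0.480, -0.078) and the bin centre at (0.658, 0.013), matching the networks. Next I move above the tee.

Emit:
send_rows(
  motion=[
    {"travel": [0.0074,0.0308,0],"spin": 0},
    {"travel": [0.0074,0.0308,0],"spin": 0},
    {"travel": [0.0074,0.0308,0],"spin": 0},
    {"travel": [0.0074,0.0308,0],"spin": 0},
    {"travel": [0.0074,0.0308,0],"spin": 0},
  ],
)

```text
time_s: 2.47
tcp_pos: [0.4868, 0.0736, 0.2268]
eef_rot: [-179.7, -0.2, -14.8]
contact_force: [1.0, -0.4, 1.3]
gripper_width: 0.0005
```

Emit:
send_rows(
  motion=[
    {"travel": [0.0074,0.0308,0],"spin": 0},
    {"travel": [0.0074,0.0308,0],"spin": 0},
    {"travel": [0.0074,0.0308,0],"spin": 0},
    {"travel": [0.0074,0.0308,0],"spin": 0},
    {"travel": [0.0074,0.0308,0],"spin": 0},
  ],
)

```text
time_s: 2.88
tcp_pos: [0.4818, -0.0925, 0.2278]
eef_rot: [-179.5, -0.5, -14.7]
contact_force: [0.2, -0.8, -0.8]
gripper_width: 0.0003
```

Run:
```python
from h import *
s=r.get_state(); print(s['time_s'],s['tcp_pos'],s['eef_rot'],s['gripper_width'])
c=cam('wrist'); im,d=r.capture('wrist')
C=cloud('wrist',d); z=C[...,2]
m=(np.hypot(C[...,0]-.481,C[...,1]+.08)<.085)&(z>.02)&(z<.06)&(d>0)
if m.any(): print(m.sum(),cv2.minAreaRect(C[m][:,:2].astype(np.float32)))
for k in r.pinpoint('wrist','tee'): print(k['conf'],w('wrist',k['at']))
for p in [(.480,-.078,.046),tuple(s['tcp_pos'])]:
    u=px('wrist',p); print(u); cv2.circle(im,(int(u[0]),int(u[1])),4,(0,0,255),-1)
cv2.imwrite('pics/w1.png',im)
```

```text
2.8833 [ 0.48179982 -0.09250823  0.22781651] [-179.5398314    -0.46139446  -14.73548356] 0.0003276154782519201
6327 ((0.47538843750953674, -0.07028462737798691), (0.10065949708223343, 0.0745050311088562), 8.881776809692383)
0.88 [ 0.47258827 -0.08231079  0.00119123]
(np.float64(305.2876823409877), np.float64(222.6560654649554))
(np.float64(316.02395990948366), np.float64(306.40358623333924))
```

View pics/w1.png

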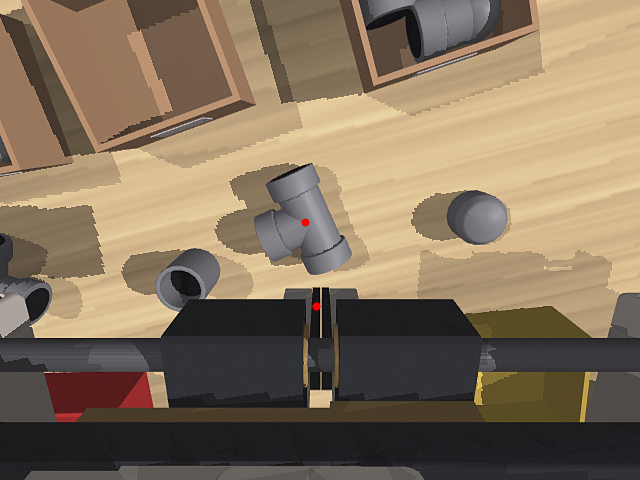

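The shut fingertips are just past the tee. The projected junction (305,222) lies on the spot where the branches meet. I correct sideways and start down.

Emit:
send_rows(
  motion=[
    {"travel": [-0.0025,-0.006,0.01],"spin": 0},
    {"travel": [-0.0025,-0.006,0.02],"spin": 0},
    {"travel": [0,0,0.02],"spin": 0},
    {"travel": [0,0,0.02],"spin": 0},
    {"travel": [0,0,0.01],"spin": 0},
  ],
)

```text
time_s: 3.4
tcp_pos: [0.4822, -0.0785, 0.146]
eef_rot: [-179.3, -0.9, -15.2]
contact_force: [0.2, -0.1, -0.3]
gripper_width: 0.0002
```

Emit:
send_rows(
  motion=[
    {"travel": [0,0,0],"spin": 0},
    {"travel": [0,0,0],"spin": 0},
  ],
)

```text
time_s: 3.57
tcp_pos: [0.4802, -0.0764, 0.1427]
eef_rot: [-179.4, -0.6, -15.0]
contact_force: [0.2, 0.3, 1.2]
gripper_width: 0.0007
```

Run:
```python
from h import *
im,d=r.capture('wrist'); C=cloud('wrist',d); z=C[...,2]
m=(np.hypot(C[...,0]-.481,C[...,1]+.08)<.085)&(z>.02)&(z<.06)&(d>0)
print(m.sum(),cv2.minAreaRect(C[m][:,:2].astype(np.float32)))
for k in r.pinpoint('wrist','tee'): print(k['conf'],w('wrist',k['at']))
s=r.get_state();print(s['tcp_pos'],s['eef_rot'])
```

```text
9819 ((0.47635406255722046, -0.06603020429611206), (0.10029258579015732, 0.07470899075269699), 8.978693008422852)
0.61 [ 0.47357119 -0.08340914  0.00158985]
[ 0.48068366 -0.07658221  0.14346741] [-179.413927     -0.63894397  -15.05959306]
```

Emit:
send_rows(
  motion=[
    {"travel": [-0.001,0.002,0.018],"spin": 0},
    {"travel": [0,0,0.018],"spin": 0},
    {"travel": [0,0,0.018],"spin": 0},
    {"travel": [0,0,0.012],"spin": 0},
    {"travel": [0,0,0.006],"spin": 0},
  ],
)

```text
time_s: 4.08
tcp_pos: [0.4866, -0.0752, 0.076]
eef_rot: [-179.1, -1.4, -14.9]
contact_force: [-1.2, -0.5, 0.0]
gripper_width: 0.0005
```

Emit:
send_rows(
  motion=[
    {"travel": [0,0,0],"spin": 0},
    {"travel": [0,0,0],"spin": 0},
  ],
)

```text
time_s: 4.25
tcp_pos: [0.4869, -0.0749, 0.0761]
eef_rot: [-179.1, -1.4, -14.9]
contact_force: [-0.3, -0.3, -0.2]
gripper_width: 0.0004
```

Emit:
send_rows(
  motion=[
    {"travel": [-0.007,0.005,0.004],"spin": 0},
    {"travel": [0,0,0.004],"spin": 0},
    {"travel": [0,0,0],"spin": 0},
  ],
)

```text
time_s: 4.5
tcp_pos: [0.4801, -0.0776, 0.0697]
eef_rot: [-179.0, -1.7, -14.8]
contact_force: [0.1, 2.0, 0.1]
gripper_width: 0.0003
```

Emit:
send_rows(
  motion=[
    {"travel": [-0.001,0.001,0.003],"spin": 0},
    {"travel": [0,0,0],"spin": 0},
    {"travel": [0,0,0],"spin": 0},
    {"travel": [0,0,0],"spin": 0},
    {"travel": [0,0,0],"spin": 0},
  ],
)

```text
time_s: 4.92
tcp_pos: [0.4793, -0.0785, 0.0675]
eef_rot: [-178.9, -1.8, -14.8]
contact_force: [0.1, -0.5, 0.4]
gripper_width: 0.0005
```

Emit:
send_rows(
  motion=[
    {"travel": [0,0,0],"spin": 0},
    {"travel": [0,0,0],"spin": 0},
    {"travel": [0,0,0],"spin": 0},
    {"travel": [0,0,0],"spin": 0},
    {"travel": [0,0,0],"spin": 0},
  ],
)

```text
time_s: 5.33
tcp_pos: [0.4797, -0.0784, 0.0676]
eef_rot: [-178.9, -1.8, -14.8]
contact_force: [-0.2, 0.4, -1.0]
gripper_width: 0.0002
```

Run:
```python
from h import *
im,d=r.capture('scene'); s=r.get_state();print(s['time_s'],s['tcp_pos'],s['eef_rot'],s['contact_force'])
cv2.imwrite('pics/s2.png',im)
```

```text
5.3833 [ 0.47970664 -0.07844208  0.06763929] [-178.91725083   -1.79772581  -14.84306148] [ 1.15468668 -0.3761807   0.51241031]
```

View pics/s2.png

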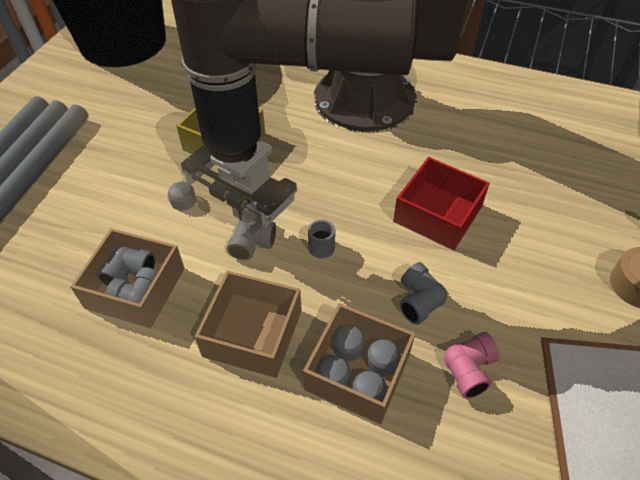

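The shut fingers are over the tee at about (250,225) with nothing disturbed. I finish the dwell, rise, and go across to the bin.

Emit:
send_rows(
  motion=[
    {"travel": [0,0,0],"spin": 0},
    {"travel": [0,0,0],"spin": 0},
    {"travel": [0,0,0],"spin": 0},
    {"travel": [0,0,0],"spin": 0},
    {"travel": [0,0,0],"spin": 0},
  ],
)

```text
time_s: 5.8
tcp_pos: [0.4797, -0.0784, 0.0676]
eef_rot: [-178.9, -1.8, -14.8]
contact_force: [-0.6, 0.4, -0.2]
gripper_width: 0.0002
```

Emit:
send_rows(
  motion=[
    {"travel": [0,0,0],"spin": 0},
    {"travel": [0,0,0],"spin": 0},
    {"travel": [0,0,0],"spin": 0},
    {"travel": [0,0,0],"spin": 0},
    {"travel": [0,0,0],"spin": 0},
  ],
)

```text
time_s: 6.22
tcp_pos: [0.4797, -0.0785, 0.0676]
eef_rot: [-178.9, -1.8, -14.8]
contact_force: [-1.4, -0.1, -0.5]
gripper_width: 0.0007
```

Emit:
send_rows(
  motion=[
    {"travel": [0,0,0],"spin": 0},
    {"travel": [0,0,0],"spin": 0},
    {"travel": [0,0,0],"spin": 0},
    {"travel": [0,0,0],"spin": 0},
    {"travel": [0,0,0],"spin": 0},
  ],
)

```text
time_s: 6.63
tcp_pos: [0.4797, -0.0784, 0.0676]
eef_rot: [-178.9, -1.8, -14.8]
contact_force: [0.1, 0.3, 1.6]
gripper_width: 0.0008
```

Emit:
send_rows(
  motion=[
    {"travel": [0,0,0],"spin": 0},
    {"travel": [0,0,0],"spin": 0},
    {"travel": [0,0,0],"spin": 0},
    {"travel": [0,0,0],"spin": 0},
    {"travel": [0,0,0],"spin": 0},
  ],
)

```text
time_s: 7.05
tcp_pos: [0.4797, -0.0784, 0.0676]
eef_rot: [-178.9, -1.8, -14.8]
contact_force: [-0.2, -0.7, 0.4]
gripper_width: 0.0005
```

Emit:
send_rows(
  motion=[
    {"travel": [0,0,-0.02],"spin": 0},
    {"travel": [0,0,-0.03],"spin": 0},
    {"travel": [0,0,-0.03],"spin": 0},
    {"travel": [0,0,-0.03],"spin": 0},
    {"travel": [0,0,-0.02],"spin": 0},
  ],
)

```text
time_s: 7.47
tcp_pos: [0.471, -0.0805, 0.1971]
eef_rot: [-179.2, -1.1, -14.9]
contact_force: [1.1, 0.2, 0.8]
gripper_width: 0.0009
```

Emit:
send_rows(
  motion=[
    {"travel": [0.0149,-0.0135,0],"spin": 0},
    {"travel": [0.0149,-0.0135,0],"spin": 0},
    {"travel": [0.0149,-0.0135,0],"spin": 0},
    {"travel": [0.0149,-0.0135,0],"spin": 0},
    {"travel": [0.0149,-0.0135,0],"spin": 0},
  ],
)

```text
time_s: 7.88
tcp_pos: [0.5634, -0.0339, 0.2093]
eef_rot: [-178.9, -1.8, -15.0]
contact_force: [-0.1, -0.4, -0.4]
gripper_width: 0.0005
```

Emit:
send_rows(
  motion=[
    {"travel": [0.0149,-0.0135,0],"spin": 0},
    {"travel": [0.0149,-0.0135,0],"spin": 0},
    {"travel": [0.0149,-0.0135,0],"spin": 0},
    {"travel": [0.01,-0.009,0],"spin": 0},
    {"travel": [0,0,0],"spin": 0},
  ],
)

```text
time_s: 8.3
tcp_pos: [0.6345, 0.003, 0.211]
eef_rot: [-178.9, -1.8, -14.9]
contact_force: [0.2, 0.3, 0.3]
gripper_width: 0.0006
```

Emit:
send_rows(
  motion=[
    {"travel": [0.009,-0.008,0],"spin": 0},
    {"travel": [0.008,-0.008,0.02],"spin": 0},
    {"travel": [0,0,0.025],"spin": 0},
    {"travel": [0,0,0.025],"spin": 0},
    {"travel": [0,0,0.01],"spin": 0},
  ],
)

```text
time_s: 8.72
tcp_pos: [0.66, 0.0156, 0.1323]
eef_rot: [-178.7, -2.1, -14.9]
contact_force: [-1.1, 0.2, -0.8]
gripper_width: 0.0004
```

Emit:
send_rows(
  motion=[
    {"travel": [0,0,0],"spin": 0},
    {"travel": [0,0,0],"spin": 0},
  ],
)

```text
time_s: 8.88
tcp_pos: [0.6578, 0.0148, 0.1297]
eef_rot: [-178.9, -1.8, -14.9]
contact_force: [-0.3, 0.1, 0.7]
gripper_width: 0.0006
```

Emit:
send_rows(
  motion=[
    {"travel": [-0.001,0.001,0.013],"spin": 0},
    {"travel": [-0.001,0,0.013],"spin": 0},
    {"travel": [0,0,0.009],"spin": 0},
    {"travel": [0,0,0.003],"spin": 0},
    {"travel": [0,0,0],"spin": 0},
  ],
)

```text
time_s: 9.3
tcp_pos: [0.6598, 0.0145, 0.0979]
eef_rot: [-178.7, -2.3, -14.9]
contact_force: [-0.2, -0.4, 0.1]
gripper_width: 0.0004
```

Emit:
send_rows(
  motion=[
    {"travel": [0,0,0],"spin": 0},
    {"travel": [0,0,0],"spin": 0},
  ],
)

```text
time_s: 9.47
tcp_pos: [0.6606, 0.0145, 0.0998]
eef_rot: [-178.7, -2.4, -14.9]
contact_force: [-0.2, -1.3, 0.0]
gripper_width: 0.0004
```

Run:
```python
from h import *
im,d=r.capture('scene'); s=r.get_state();print(s['time_s'],s['tcp_pos'],s['eef_rot'])
cv2.imwrite('pics/s3.png',im)
```

```text
9.5167 [0.66077606 0.01456375 0.09995777] [-178.64413943   -2.40620545  -14.89249663]
```

View pics/s3.png

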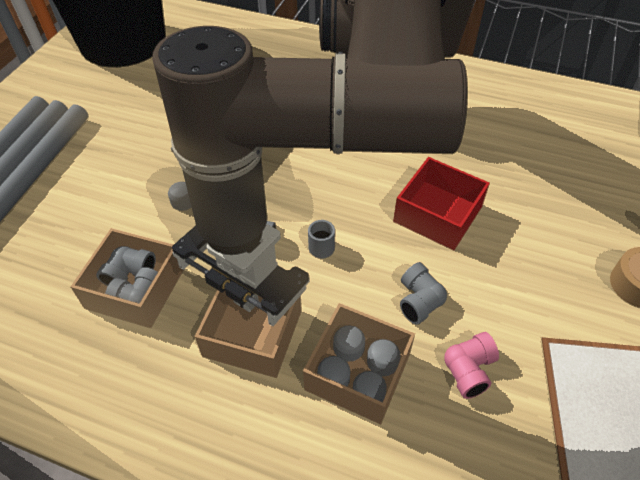

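The hand is over the middle of the empty bin. I go down about 9 mm, pull back about 3 mm in x, and then hold.

Emit:
send_rows(
  motion=[
    {"travel": [-0.002,0.001,0.006],"spin": 0},
    {"travel": [-0.001,0.001,0.004],"spin": 0},
    {"travel": [0,0,0],"spin": 0},
    {"travel": [0,0,0],"spin": 0},
    {"travel": [0,0,0],"spin": 0},
  ],
)

```text
time_s: 9.93
tcp_pos: [0.658, 0.0135, 0.0901]
eef_rot: [-178.6, -2.5, -14.9]
contact_force: [-0.9, -0.4, -0.6]
gripper_width: 0.0002
```

Emit:
send_rows(
  motion=[
    {"travel": [0,0,0],"spin": 0},
    {"travel": [0,0,0],"spin": 0},
    {"travel": [0,0,0],"spin": 0},
    {"travel": [0,0,0],"spin": 0},
    {"travel": [0,0,0],"spin": 0},
  ],
)

```text
time_s: 10.35
tcp_pos: [0.6582, 0.0136, 0.0903]
eef_rot: [-178.6, -2.5, -14.9]
contact_force: [0.2, -0.0, 0.7]
gripper_width: 0.0004
```

Emit:
send_rows(
  motion=[
    {"travel": [0,0,0],"spin": 0},
    {"travel": [0,0,0],"spin": 0},
    {"travel": [0,0,0],"spin": 0},
    {"travel": [0,0,0],"spin": 0},
    {"travel": [0,0,0],"spin": 0},
  ],
)

```text
time_s: 10.77
tcp_pos: [0.6584, 0.0136, 0.0904]
eef_rot: [-178.6, -2.5, -14.9]
contact_force: [-1.0, -0.3, -0.3]
gripper_width: 0.0005
```

Emit:
send_rows(
  motion=[
    {"travel": [0,0,0],"spin": 0},
    {"travel": [0,0,0],"spin": 0},
    {"travel": [0,0,0],"spin": 0},
    {"travel": [0,0,0],"spin": 0},
    {"travel": [0,0,0],"spin": 0},
  ],
)

```text
time_s: 11.18
tcp_pos: [0.6583, 0.0136, 0.0904]
eef_rot: [-178.6, -2.5, -14.9]
contact_force: [-0.6, -0.9, -0.1]
gripper_width: 0.0004
```

Emit:
send_rows(
  motion=[
    {"travel": [0,0,0],"spin": 0},
    {"travel": [0,0,0],"spin": 0},
    {"travel": [0,0,0],"spin": 0},
    {"travel": [0,0,0],"spin": 0},
    {"travel": [0,0,0],"spin": 0},
  ],
)

```text
time_s: 11.6
tcp_pos: [0.6583, 0.0136, 0.0904]
eef_rot: [-178.6, -2.5, -14.9]
contact_force: [-0.4, -0.9, -0.4]
gripper_width: 0.0001
```

Emit:
send_rows(
  motion=[
    {"travel": [0,0,0],"spin": 0},
    {"travel": [0,0,0],"spin": 0},
    {"travel": [0,0,0],"spin": 0},
    {"travel": [0,0,0],"spin": 0},
    {"travel": [0,0,0],"spin": 0},
  ],
)

```text
time_s: 12.02
tcp_pos: [0.6584, 0.0136, 0.0904]
eef_rot: [-178.6, -2.5, -14.9]
contact_force: [0.4, -0.9, 0.8]
gripper_width: 0.0005
```

Emit:
send_rows(
  motion=[
    {"travel": [0,0,-0.02],"spin": 0},
    {"travel": [0,0,-0.035],"spin": 0},
    {"travel": [0,0,-0.035],"spin": 0},
    {"travel": [0,0,-0.035],"spin": 0},
    {"travel": [0,0,-0.035],"spin": 0},
  ],
)

```text
time_s: 12.43
tcp_pos: [0.6453, 0.0106, 0.2449]
eef_rot: [-179.1, -1.5, -14.9]
contact_force: [1.8, 0.1, -0.1]
gripper_width: 0.0005
```

Emit:
send_rows(
  motion=[
    {"travel": [0,0,-0.01],"spin": 0},
    {"travel": [0,0,0],"spin": 0},
    {"travel": [0,0,0],"spin": 0},
    {"travel": [0,0,0],"spin": 0},
    {"travel": [0,0,0],"spin": 0},
  ],
)

```text
time_s: 12.85
tcp_pos: [0.6476, 0.0107, 0.2636]
eef_rot: [-178.8, -2.2, -14.9]
contact_force: [0.7, -0.4, 0.5]
gripper_width: 0.0002
```

Run:
```python
from h import *
im,d=r.capture('scene')
for t in ['tee','coupling','elbow']:
    for k in r.pinpoint('scene',t)[:1]: print(t,k['conf'],w('scene',k['at']).round(3))
s=r.get_state();print(s['time_s'],s['tcp_pos'],np.abs(s['qd']).max())
if s['tcp_pos'][2]>.22: print(r.close_job())
```

```text
tee 0.68 [ 0.482 -0.078 -0.001]
coupling 0.92 [0.452 0.059 0.001]
elbow 0.87 [ 0.5    0.253 -0.005]
13.05 [0.64769827 0.01065922 0.26360449] 0.381272237455871
the job is handed in; nothing more can be done
None
```

The pointing job is done and handed in after about 13 s on the robot clock, well under the 48 s limit.

- **Tee:** with the fingers shut, I pointed at the junction from about 22 mm above it, at (0.480, -0.078, 0.068), for about 2.5 s.
- **Empty bin:** I then pointed from about 20 mm above the middle of its mouth, at (0.658, 0.014, 0.090), for about 2.4 s.
- **Finish:** the hand ended raised, with the fingertips 0.264 m above the bench.

**Last checks:** the tee, coupling and elbow were found within about 4 mm of where they started, which is the detector's error. The measured force never rose above its noise of about 2 N. I did not check the cap again at the end.

**What disagreed:**
- The wrist camera's detector put the tee 5–8 mm away from the other measurements. I went by the depth outline, which agreed with the two fixed cameras.
- The tool was tilted about 2–3° from vertical while it pointed.

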